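Dust the panel seam with the narrow brush and hold it leaning over the dish

ROBOT

A 6-joint arm with a two-finger parallel gripper is mounted at the origin on the work surface; the furniture and walls round the work are solid. World frame = base frame: x ahead of the robot, y to its left, z up, the work surface at z = 0. Lengths are in m, angles in rad, forces in N, time in s.
With the tool pointing down it reaches from about 0.325 to 0.85 m from the base axis. Payload 15.5 kg.
Tool frame: the origin (TCP) lies midway between the tips of the shut fingers; the grasp point (between the pads) lies 19 mm behind it; z points along the fingers, y is the direction in which the jaws open and shut (so a half turn about z gives the same grasp; the last joint's range is limited). The gripper opens to 91 mm and grips with 3 to 60 N. Pads are 32 mm wide; open, the fingers measure 118 mm over their backs; the gripper's body (76 mm by 178 mm) begins 60 mm behind the grasp point.
Start: joints at [1.085, 0.494, 1.345, -0, 1.302, -0.096], TCP at [0.238, 0.578, 0.214] pointing down, gripper open.
Joint ranges: [-2.91, 2.91], [-0.82, 2.16], [0.22, 2.67], [-1.22, 4.37], [0.12, 2.79], [-3.08, 3.08]. Speed limits (rad/s): [1.89, 1.89, 2.57, 3.01, 3.01, 3.01].

INTERFACE

Orientations are given as [roll, pitch, yaw] about the fixed x, y, z axes, in that order (R = Rz(yaw) Ry(pitch) Rx(roll)).
In Python, from bench import * gives the robot as it stands.
- The arm moves only by the shell command python3 -m handwheel 'ROWS' [FORCE]. ROWS is JSON, a list of rows, each a list of 7 numbers: the shift along the tool's x, y, z in m, then the turn, a rotation vector about the tool's x, y, z in degrees, then the opening, from -1 (shut) to 1 (fully open). A call has exactly 5 rows; each row is the pose to reach, as a shift and turn from the pose commanded when the call began, along the tool's axes at that moment; what a row does not reach only later rows make up. A row lasts 1/10 s, in which the tool goes at most 50 mm and 8.59 degrees, less where a joint would pass 70% of its speed; a pose out of reach is approached as far as the arm can. A call with a gripper value outside its range is refused whole. The fingers move at their own pace and stop on an object; FORCE is the grip in N (left out, the last holds). Time passes only in rows, so rows that repeat a pose let the fingers close, or fill a call up. It gives the time, the measured TCP pose, the force and the opening at its end, in the units of the state.
- get_obs(): the state, without advancing time (a new reading comes with each control period).
- get_image(name): name is "scene" or "top"; returns a dict with "color" (480x640x3 uint8, red, green, blue), "intrinsics" (3x3 intrinsics, pixels), "dist_coeffs" ([k1, k2, p1, p2, k3] as OpenCV has them; the pictures are not rectified), "rvec" (rotation vector, rad) and "tvec" (3), from world to camera coordinates, as OpenCV has them. Camera axes: x right, y down, z forward; pixel columns grow to the right and rows downward; lengths in m; the calibration is good to about 2 mm. A picture is of the moment at which its call begins. There is no depth.
- finish_job(): hands the job in, once; it reports no verdict.
The state is a dict: "time_s": time; "joints": joint angles; "qvel": joint speeds; "joint_torque": joint torques, N m; "tool_pos": TCP position; "ee_rot": TCP orientation; "force": force on the tool from outside, world axes, zero at the start; "moment": the same for the moment, N m; "width": opening from 0.0 (shut) to 1.0 (fully open).
Only numpy, scipy, OpenCV 4.12 (cv2) and the standard library are available. Lean on these libraries where they do the work, as an engineer would, in place of code of your own. Each camera call takes 0.05 s, during which the arm holds its last target.

TASK

Draw the narrower of the two flat brushes out of the wooden brush block and, keeping it roughly upright, guide its bristle end slowly (about 5 cm a second) and lightly along the whole seam of the two-board panel, from the end nearest the robot to the far end, touching or just skimming the wood. Then raise the brush, lean it over about 45 degrees, halfway between upright and flat, and hold it still with its bristle end, the lower end, over the middle of the round dish and at least 10 cm above the table; finish while still holding it there, and leave the other things where they are.

Things in the scene. Friction and masses are not known exactly. Their poses are not given: they have to be found in the camera images.
- chip_brush: the narrower flat brush, pale wooden handle, 41 mm wide, 215 mm long, 17 mm thick, 60 g; stands bristles down in either slot of the block, anywhere along it, leaning a few degrees at most, its top 236 mm above the table. Origin at mid length on a flat face; own y runs from bristles to handle end (up at the start), x across the width, z through the thickness
- brush_grip (a point): where to take the brush: middle of its handle, 33 mm below the handle's end and 181 mm from the bristle end. The handle is a flat wooden tongue about 12 mm thick; take it across the thickness (fingers closing along the brush's own z)
- brush_tip (a point): middle of the brush's bristle end; the bristles are rigid there, 40 mm wide and 13 mm thick. While the brush stands in its slot this point is 20 mm above the table and 50 mm below the block's top
- broad_brush: the wider flat brush (66 mm wide, 216 mm long, orange wooden handle), standing bristles down in the other slot; leave it alone. Same axes as the narrow brush
- marker: felt marker, 17 mm thick and 135 mm long, standing in the round hole of the brush block, its top 155 mm above the table; leave it alone. Own y points up along it
- brush_block: fixed wooden brush block, 64 mm (x) by 260 mm (y) by 70 mm high, origin in the centre of its underside. Two slots 20 mm wide in its x, 86 mm long in its y and 50 mm deep, centred at y = -78 mm and y = +22 mm; a round hole of 21 mm at y = +100 mm. The brushes' widths lie along its y
- panel: fixed painting panel of two pale boards side by side, 180 mm (x) by 160 mm (y), its top 16 mm above the table, origin in the centre of its underside. The seam is the 3 mm gap between the boards, along its own x at y = 0; +x is the end away from the robot
- seam_1 (a point): point on the seam, level with the panel's top, 20 mm in from its near end
- seam_2 (a point): point on the seam, 55 mm from its near end
- seam_3 (a point): middle of the seam, 90 mm from either end
- seam_4 (a point): point on the seam, 55 mm from its far end
- seam_5 (a point): point on the seam, 20 mm in from its far end
- dish: round shallow teal dish, 107 mm across and 12 mm high, loose, to the robot's right of the panel; origin in the centre of its underside
- ink_bottle: squat dark ink bottle, 42 mm across and 60 mm high, loose, behind the panel; leave it alone. Origin in the centre of its underside
- jar: amber jar with a pale cap, 52 mm across and 73 mm high, loose, behind the panel; leave it alone. Origin in the centre of its underside

How it is judged:
By the outcome, as a careful person would: the job done as asked, in the order asked, and still so for the second after the job is handed in, while the arm keeps its last pose, push and grip.
It also fails if it takes over 51 s, if anything falls off the work surface, if the arm or the gripper's body presses on something with over 40 N, if the wrist force passes 120 N, or if a joint passes its speed limit or range.

## Working session

There is one attempt and no reset: what is moved stays moved. The work goes in short steps, Python scripts to look and compute and a shell command to move; the robot and the scene stay as the last step left them, time stands still between calls to the robot, and variables do not carry over. Pictures are saved under pics/ and viewed, and the job is handed in when it is done.

```bash
ls; mkdir -p pics; python3 - <<'E'
from bench import *
import cv2
o=get_obs();print({k:(v if isinstance(v,(int,float)) else [round(float(x),3) for x in v]) for k,v in o.items()})
for n in("scene","top"):
    d=get_image(n);cv2.imwrite(f"pics/{n}0.png",d["color"][:,:,::-1]);print(n,d["intrinsics"],d["dist_coeffs"],d["rvec"],d["tvec"])
E
```

```text
pics
{'time_s': 0.0, 'joints': [1.085, 0.494, 1.346, -0.0, 1.303, -0.095], 'qvel': [0.001, -0.0, -0.001, -0.0, -0.002, 0.001], 'joint_torque': [0.001, -87.884, -38.186, 0.071, 0.053, -0.0], 'tool_pos': [0.238, 0.578, 0.213], 'ee_rot': [-3.14, -0.0, 2.751], 'force': [-0.49, -0.127, 0.075], 'moment': [-0.041, -0.038, -0.07], 'width': 0.9990402983681592}
scene [[505.03153624   0.         312.73660122]
 [  0.         505.03153624 244.04340831]
 [  0.           0.           1.        ]] [0.03619248 0.         0.         0.         0.        ] [ 0.55111879 -2.46705933  1.43501624] [0.52713914 0.21159756 1.07833226]
top [[445.07785303   0.         310.36343566]
 [  0.         445.07785303 237.44551909]
 [  0.           0.           1.        ]] [-0.07297351  0.          0.          0.          0.        ] [ 2.14747574 -2.16044731  0.13483507] [0.07070961 0.56371095 1.07493953]
```

View pics/scene0.png

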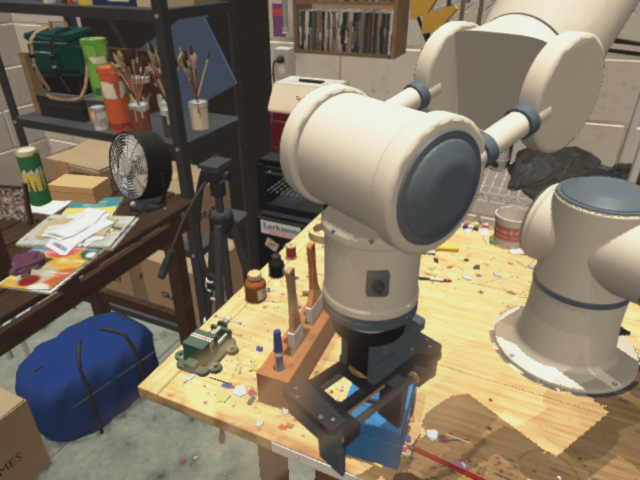

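View pics/top0.png

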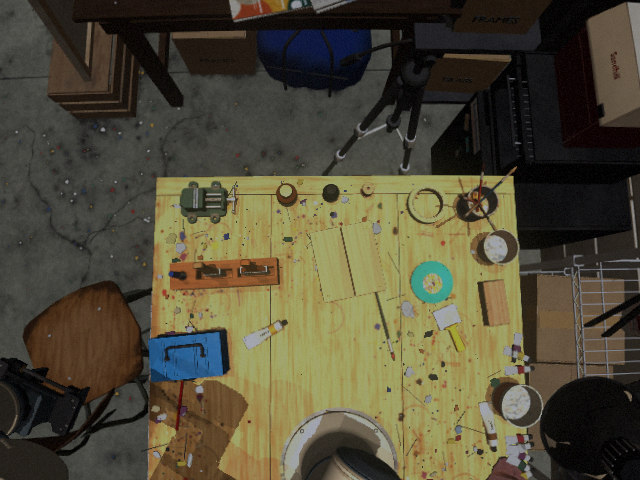

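The scene view shows the brushes in the block (marker at about 278,350). The top view shows the block at about (225,273), the panel at (347,262), the dish at (432,283), and the jar and bottle behind the panel. I'll zoom in and calibrate.

```bash
cat > h.py <<'E'
import numpy as np,cv2
from bench import *
def cam(n):
    d=get_image(n);d['R']=cv2.Rodrigues(np.array(d['rvec'],float))[0];d['t']=np.array(d['tvec'],float).reshape(3);return d
def proj(d,P):
    return cv2.projectPoints(np.array(P,float).reshape(-1,1,3),np.array(d['rvec'],float),d['t'],np.array(d['intrinsics']),np.array(d['dist_coeffs']))[0].reshape(-1,2)
def ray(d,uv):
    p=cv2.undistortPoints(np.array(uv,float).reshape(-1,1,2),np.array(d['intrinsics']),np.array(d['dist_coeffs'])).reshape(-1,2)
    r=np.c_[p,np.ones(len(p))]@d['R'];return -d['R'].T@d['t'],r
def onz(d,uv,z):
    c,r=ray(d,uv);return c+r*((z-c[2])/r[:,2])[:,None]
def crop(d,x0,y0,x1,y1,s,f):
    cv2.imwrite(f,cv2.resize(d['color'][y0:y1,x0:x1,::-1],None,fx=s,fy=s,interpolation=cv2.INTER_CUBIC))
E
python3 - <<'E'
from h import *
d=cam('top');print(-d['R'].T@d['t'],proj(d,[[.238,.578,.213],[0,0,0],[.5,0,0],[.5,.3,0]]))
crop(d,160,245,290,300,6,'pics/t1.png');crop(d,300,215,460,310,5,'pics/t2.png')
e=cam('scene');print(-e['R'].T@e['t']);crop(e,240,230,340,410,3,'pics/s1.png')
E
```

```text
[0.42239405 0.06456065 1.13827943] [[ 65.3059324  383.73643616]
 [339.04390274 466.09187013]
 [336.8509294  263.93350142]
 [219.96826638 264.56433365]]
[0.10613097 0.97667221 0.72131635]
```

View pics/t1.png

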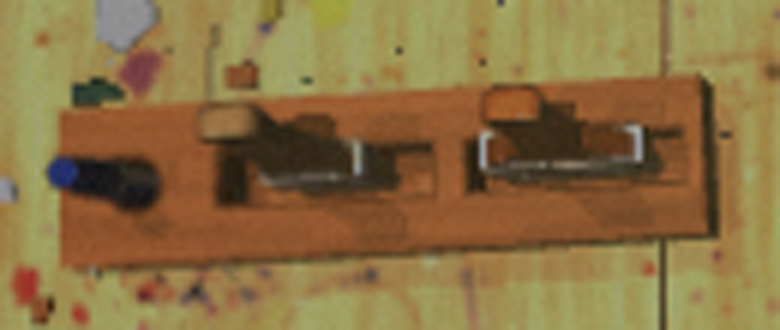

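View pics/t2.png

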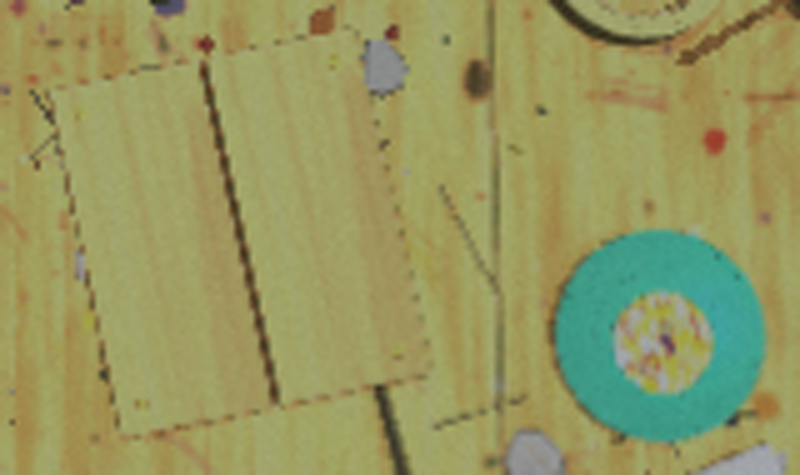

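View pics/s1.png

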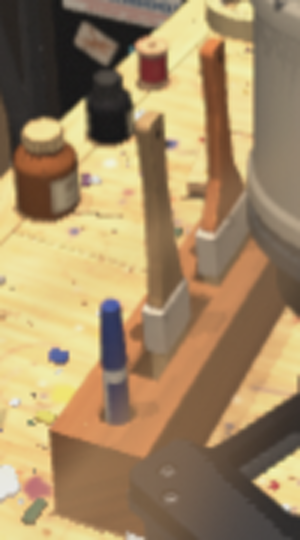

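```bash
python3 - <<'E'
from h import *
np.set_printoptions(precision=4,suppress=True)
d=cam('top');e=cam('scene')
T1=lambda L:np.array(L)/6.+[160,245]-.4
T2=lambda L:np.array(L)/5.+[300,215]-.4
B=onz(d,T1([(62,112),(700,76),(711,237),(62,268)]),.07);print('block',B,B.mean(0))
dd=(B[0]+B[3]-B[1]-B[2]);print('byaxis deg',np.degrees(np.arctan2(dd[1],dd[0])),np.linalg.norm(dd)/2)
P=onz(d,T2([(50,90),(350,28),(430,375),(120,437)]),.016);print('panel',P,P.mean(0))
S=onz(d,T2([(276,403),(204,66)]),.016);s=S[1]-S[0];print('seam',S,np.linalg.norm(s),np.degrees(np.arctan2(s[1],s[0])))
C=d['color'].astype(int);m=((C[:,:,1]-C[:,:,0]>60)&(C[:,:,2]-C[:,:,0]>40)).astype(np.uint8);m=m[200:330,380:480]
c=max(cv2.findContours(m,0,1)[0],key=cv2.contourArea);el=cv2.fitEllipse(c);print(el)
print('dish',onz(d,[(el[0][0]+380,el[0][1]+200)],.012))
# brush: top ends
print('brush top@236',onz(d,T1([(228,112),(203,122),(254,122)]),.236))
c1,r1=ray(d,T1([(228,112)]));c2,r2=ray(e,[(149/3+240-.3,113/3+230-.3)])
A=np.c_[r1[0],-r2[0]];k=np.linalg.lstsq(A,c2-c1,rcond=None)[0];print(c1+k[0]*r1[0],c2+k[1]*r2[0])
print('ferrule top view', T1([(260,175),(362,145),(362,175)]))
E
```

```text
block [[0.4988 0.4078 0.07  ]
 [0.5122 0.1496 0.07  ]
 [0.4478 0.145  0.07  ]
 [0.4361 0.4059 0.07  ]] [0.4737 0.2771 0.07  ]
byaxis deg 92.7551366803566 0.2598550466000541
panel [[ 0.5792  0.0692  0.016 ]
 [ 0.6102 -0.0844  0.016 ]
 [ 0.4335 -0.1208  0.016 ]
 [ 0.4038  0.0352  0.016 ]] [ 0.5067 -0.0252  0.016 ]
seam [[ 0.4202 -0.0431  0.016 ]
 [ 0.591  -0.0094  0.016 ]] 0.1741490498582657 11.163576141740815
((51.63447570800781, 81.58807373046875), (40.013736724853516, 41.071468353271484), 143.43405151367188)
dish [[ 0.4526 -0.2391  0.012 ]]
brush top@236 [[0.4867 0.2972 0.236 ]
 [0.4834 0.3057 0.236 ]
 [0.4833 0.2882 0.236 ]]
[0.4868 0.2976 0.2346] [0.4859 0.2972 0.2344]
ferrule top view [[202.9333 273.7667]
 [219.9333 268.7667]
 [219.9333 273.7667]]
```

```bash
python3 - <<'E'
from h import *
np.set_printoptions(precision=4,suppress=True)
d=cam('top');e=cam('scene')
a=np.radians(2.75);bx=np.array([np.cos(a),np.sin(a),0]);by=np.array([-np.sin(a),np.cos(a),0])
O=np.array([.4737,.2771,0])
def model(tip,top):
    ax=(top-tip);ax/=np.linalg.norm(ax);z=bx-ax*(bx@ax);z/=np.linalg.norm(z);x=np.cross(ax,z)
    L=[]
    for (y0,y1,w,t) in [(0,.05,.040,.013),(.05,.09,.041,.017),(.17,.215,.018,.012)]:
        p=[tip+ax*y+x*sx*w/2+z*sz*t/2 for y in(y0,y1) for sx,sz in((-1,-1),(1,-1),(1,1),(-1,1))]
        for i in range(4):
            L+= [(p[i],p[(i+1)%4]),(p[4+i],p[4+(i+1)%4]),(p[i],p[i+4])]
    return L
top=np.array([.4833,.297,.235])
slot=O+by*.022
for n,dx in(('a',0),):
  tip=slot+bx*(-.001)+by*(-.002);tip[2]=.02
  print('slot',slot,'tip',tip)
  for im,nm,bb in((d,'t',(180,250,240,290)),(e,'s',(265,255,325,365))):
    s=10 if nm=='t' else 5
    x0,y0,x1,y1=bb
    I=cv2.resize(im['color'][y0:y1,x0:x1,::-1],None,fx=s,fy=s,interpolation=cv2.INTER_CUBIC)
    raw=I.copy()
    for q in model(tip,top):
        uv=(proj(im,q)-[x0,y0]+.5)*s
        cv2.line(I,tuple(uv[0].astype(int)),tuple(uv[1].astype(int)),(255,255,0),1)
    I=np.vstack([I,raw]) if nm=='t' else np.hstack([I,raw])
    cv2.imwrite(f'pics/ov_{nm}.png',I)
E
```

```text
slot [0.4726 0.2991 0.    ] tip [0.4717 0.297  0.02  ]
```

View pics/ov_t.png

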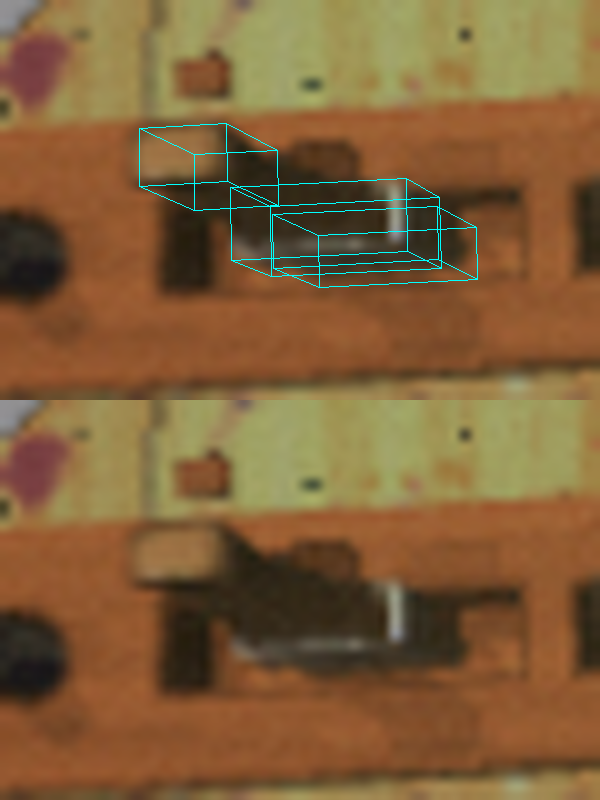

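View pics/ov_s.png

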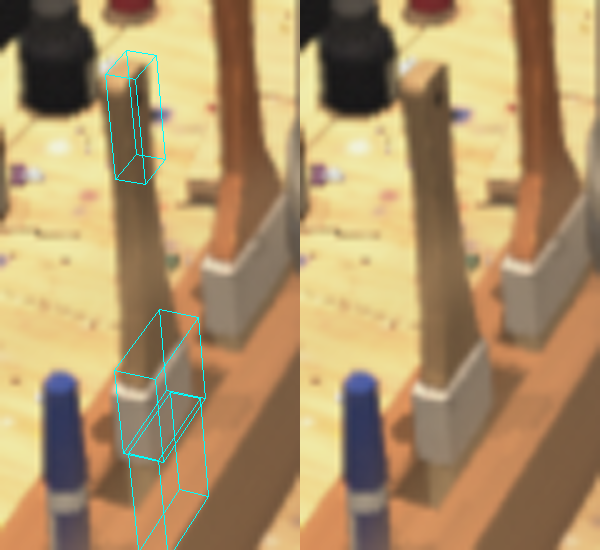

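```bash
cat >> h.py <<'E'
from scipy.spatial.transform import Rotation as Rn
def pose():
    o=get_obs();return np.array(o['tool_pos']),Rn.from_euler('xyz',o['ee_rot'])
def Rtarget(ydeg,tool_down=True):
    y=np.array([np.cos(np.radians(ydeg)),np.sin(np.radians(ydeg)),0]);z=np.array([0,0,-1.]);return Rn.from_matrix(np.c_[np.cross(y,z),y,z])
def rel(p,R):
    p0,R0=pose();print('shift',R0.inv().apply(np.array(p)-p0).round(4),'turn',(R0.inv()*R).as_rotvec(degrees=True).round(2))
E
python3 - <<'E'
from h import *
rel([.473,.298,.285],Rtarget(2.75))
E
```

```text
shift [-0.3239 -0.1693 -0.0711] turn [-1.000e-02  0.000e+00  6.486e+01]
```

```bash
python3 -m handwheel '[[0,0,-0.05,0,0,8,1],[-0.03,-0.015,-0.071,0,0,16,1],[-0.07,-0.035,-0.071,0,0,24,1],[-0.11,-0.055,-0.071,0,0,32,1],[-0.15,-0.075,-0.071,0,0,40,1]]' 20; python3 - <<'E'
from h import *
rel([.473,.298,.285],Rtarget(2.75))
E
```

```text
time_s: 0.9
tool_pos: [0.349, 0.4501, 0.2852]
ee_rot: [3.141, -0.0, 2.047]
force: [0.4, -0.1, 0.3]
width: 1.0
shift [-0.1921  0.0404  0.0002] turn [ 3.000e-02 -1.000e-02  2.456e+01]
```

```bash
python3 -m handwheel '[[-0.04,0.008,0,0,0,5,1],[-0.08,0.016,0,0,0,10,1],[-0.12,0.025,0,0,0,15,1],[-0.16,0.034,0,0,0,20,1],[-0.192,0.0405,0,0,0,24.5,1]]'; python3 - <<'E'
from h import *
rel([.473,.298,.185],Rtarget(2.75))
d=cam('top');crop(d,160,215,290,310,6,'pics/t3.png');e=cam('scene');crop(e,180,130,420,430,2,'pics/s3.png')
E
```

```text
time_s: 1.4
tool_pos: [0.4743, 0.2982, 0.285]
ee_rot: [3.141, 0.0, 1.621]
force: [1.3, 0.5, -0.2]
width: 0.999
shift [-0.0001 -0.0013  0.1   ] turn [0.02 0.01 0.11]
```

View pics/s3.png

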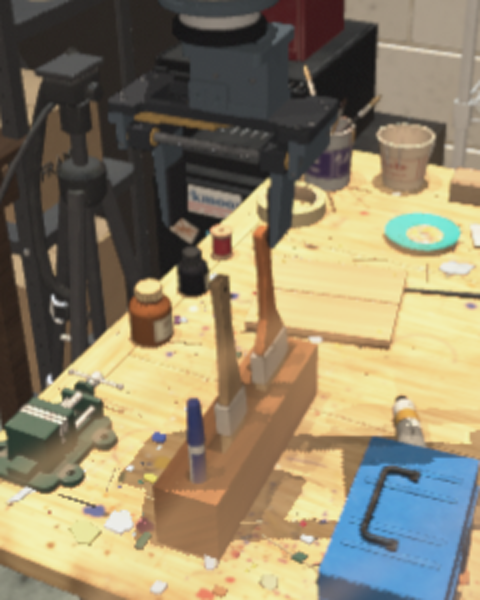

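View pics/t3.png

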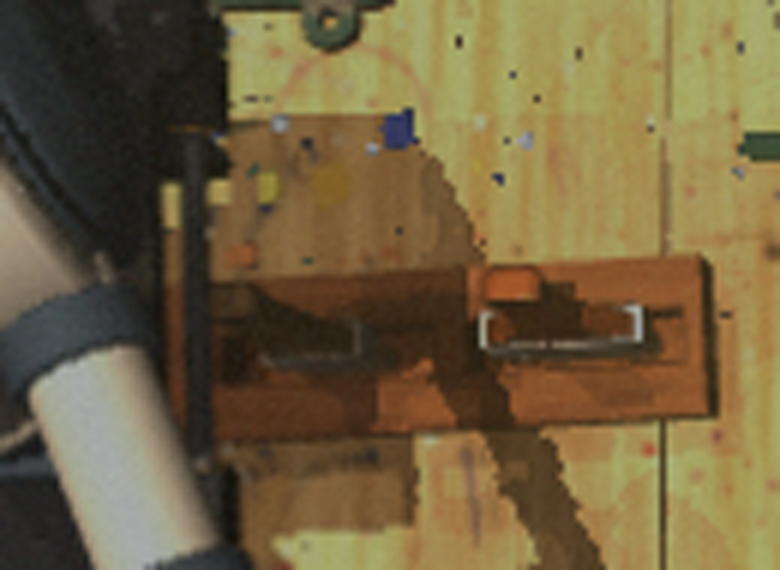

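The fingers straddle the pale brush (handle end near (218,280) in the scene crop) and the broad brush is clear. I'll descend and then close.

```bash
python3 -m handwheel '[[0,-0.001,0.03,0,0,0,1],[0,-0.001,0.06,0,0,0,1],[0,-0.001,0.08,0,0,0,1],[0,-0.001,0.1,0,0,0,1],[0,-0.001,0.1,0,0,0,1]]' 20;  python3 -m handwheel '[[0,0,0,0,0,0,0.3],[0,0,0,0,0,0,0.3],[0,0,0,0,0,0,0.3],[0,0,0,0,0,0,0.3],[0,0,0,0,0,0,0.3]]' 20; python3 - <<'E'
from h import *
rel([.473,.298,.185],Rtarget(2.75))
d=cam('top');crop(d,160,215,290,310,6,'pics/t4.png');e=cam('scene');crop(e,240,200,360,400,3,'pics/s4.png')
E
```

```text
time_s: 2.0
tool_pos: [0.4704, 0.2998, 0.1828]
ee_rot: [-3.138, 0.002, 1.626]
force: [-0.2, 0.2, -0.4]
width: 0.998
time_s: 2.5
tool_pos: [0.4722, 0.3001, 0.1854]
ee_rot: [3.141, -0.0, 1.625]
force: [0.4, -0.8, -0.9]
width: 0.655
shift [-0.0021  0.0007  0.0004] turn [ 0.04 -0.02  0.36]
```

View pics/s4.png

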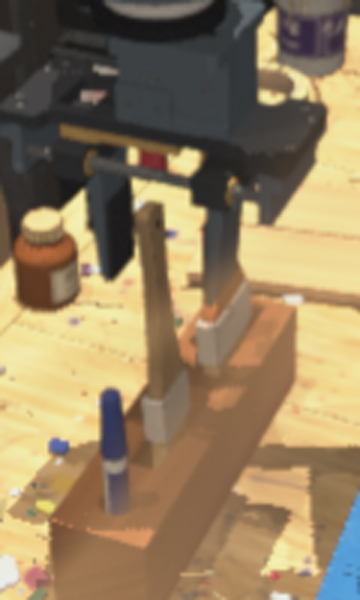

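The fingers are either side of the handle, so I'll close them.

```bash
for i in 1 2; do python3 -m handwheel '[[0,0,0,0,0,0,-1],[0,0,0,0,0,0,-1],[0,0,0,0,0,0,-1],[0,0,0,0,0,0,-1],[0,0,0,0,0,0,-1]]' 25; done; python3 - <<'E'
from h import *
e=cam('scene');crop(e,240,200,360,400,3,'pics/s5.png')
E
```

```text
time_s: 3.1
tool_pos: [0.4721, 0.3, 0.1849]
ee_rot: [-3.142, 0.0, 1.625]
force: [-0.3, 0.1, -0.5]
width: 0.241
time_s: 3.6
tool_pos: [0.4723, 0.3, 0.185]
ee_rot: [3.141, -0.0, 1.625]
force: [2.8, -0.7, -1.1]
width: 0.13
```

View pics/s5.png

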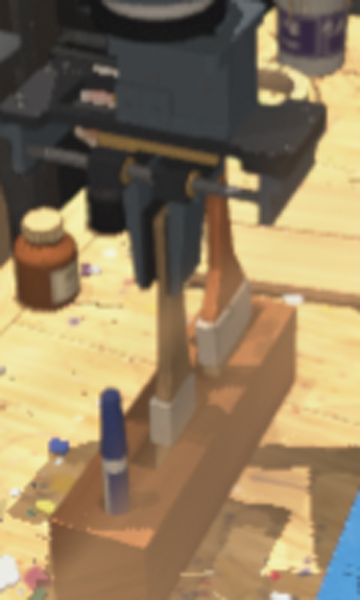

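Gripped (11.8 mm opening) with the brush upright. I'll lift straight up.

```bash
python3 -m handwheel '[[0,0,-0.01,0,0,0,-1],[0,0,-0.03,0,0,0,-1],[0,0,-0.055,0,0,0,-1],[0,0,-0.08,0,0,0,-1],[0,0,-0.105,0,0,0,-1]]' 30; python3 -m handwheel '[[0,0,-0.02,0,0,0,-1],[0,0,-0.03,0,0,0,-1],[0,0,-0.03,0,0,0,-1],[0,0,-0.03,0,0,0,-1],[0,0,-0.03,0,0,0,-1]]'; python3 - <<'E'
from h import *
e=cam('scene');crop(e,200,100,400,400,2,'pics/s6.png')
rel([.360,.28,.32],Rtarget(11.16))
E
```

```text
time_s: 4.15
tool_pos: [0.4714, 0.2998, 0.2915]
ee_rot: [-3.141, 0.0, 1.625]
force: [0.3, -1.0, -0.9]
width: 0.128
time_s: 4.65
tool_pos: [0.4715, 0.2997, 0.3188]
ee_rot: [-3.14, 0.001, 1.625]
force: [0.5, -0.1, -1.4]
width: 0.133
shift [-0.0137 -0.1125 -0.0009] turn [-0.11  0.04 -8.05]
```

View pics/s6.png

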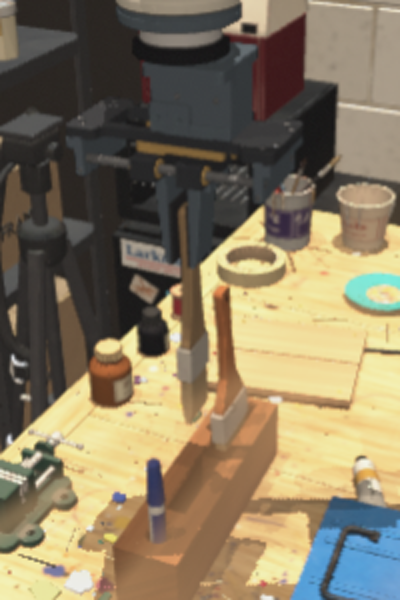

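The brush is out of the block and upright (tip near (192,415) in the crop). I'll go round the broad brush on the robot's side.

```bash
python3 -m handwheel '[[0,-0.03,0,0,0,-2,-1],[-0.005,-0.06,0,0,0,-4,-1],[-0.01,-0.09,0,0,0,-6,-1],[-0.014,-0.113,0,0,0,-8,-1],[-0.014,-0.113,0,0,0,-8,-1]]'; python3 - <<'E'
from h import *
rel([.405,-.046,.26],Rtarget(11.16))
E
```

```text
time_s: 5.2
tool_pos: [0.3573, 0.2791, 0.3195]
ee_rot: [-3.14, 0.0, 1.767]
force: [-0.1, -0.3, -1.0]
width: 0.13
shift [-0.3282 -0.0164  0.0597] turn [-0.1   0.02  0.07]
```

```bash
python3 -m handwheel '[[-0.03,-0.002,0,0,0,0,-1],[-0.065,-0.004,0,0,0,0,-1],[-0.1,-0.006,0.01,0,0,0,-1],[-0.135,-0.008,0.01,0,0,0,-1],[-0.17,-0.01,0.01,0,0,0,-1]]';python3 -m handwheel '[[-0.035,-0.002,0.01,0,0,0,-1],[-0.07,-0.003,0.02,0,0,0,-1],[-0.105,-0.004,0.03,0,0,0,-1],[-0.14,-0.005,0.04,0,0,0,-1],[-0.158,-0.006,0.05,0,0,0,-1]]'; python3 - <<'E'
from h import *
rel([.405,-.046,.26],Rtarget(11.16))
for n in('top','scene'):
    d=cam(n);crop(d,0,0,640,480,1,f'pics/{n}7.png')
E
```

```text
time_s: 5.7
tool_pos: [0.3833, 0.1097, 0.3094]
ee_rot: [-3.141, -0.0, 1.764]
force: [0.8, 0.3, -0.6]
width: 0.131
time_s: 6.2
tool_pos: [0.4083, -0.0477, 0.2592]
ee_rot: [-3.141, 0.0, 1.762]
force: [-0.1, 0.3, -1.7]
width: 0.129
shift [ 0.0023 -0.0029 -0.0008] turn [-0.01  0.02 -0.18]
```

View pics/scene7.png

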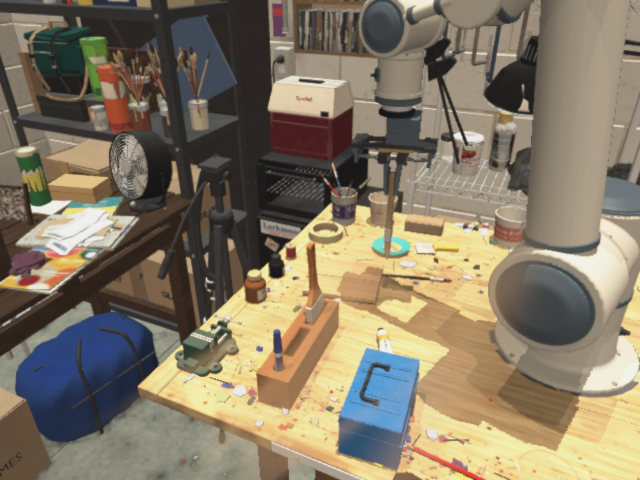

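View pics/top7.png

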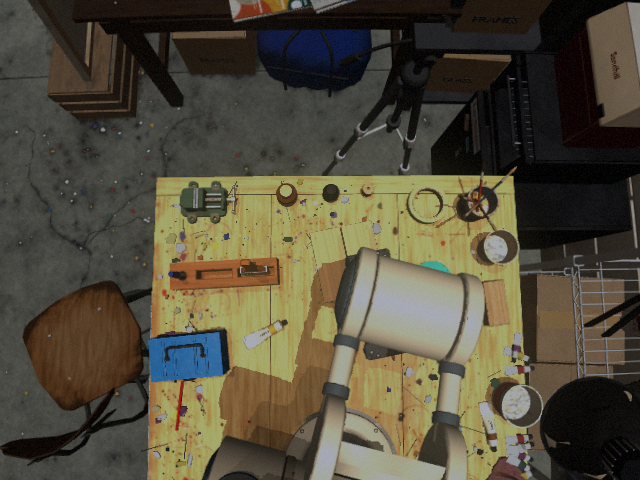

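```bash
python3 - <<'E'
from h import *
e=cam('scene');p,R=pose();print(p,R.as_euler('xyz',degrees=True))
x0,y0,x1,y1=330,130,450,310;s=3
I=cv2.resize(e['color'][y0:y1,x0:x1,::-1],None,fx=s,fy=s,interpolation=cv2.INTER_CUBIC);raw=I.copy()
def dr(a,b,c):
    uv=(proj(e,[a,b])-[x0,y0]+.5)*s;cv2.line(I,tuple(uv[0].astype(int)),tuple(uv[1].astype(int)),c,1)
for sx in(-.02,.02):
  for sy in(-.0065,.0065):
    dr(p+R.apply([sx,sy,.163]),p+R.apply([sx,sy,.113]),(255,255,0))
    dr(p+R.apply([sx,sy,.163]),p+R.apply([-sx,sy,.163]),(255,255,0))
    dr(p+R.apply([sx/2,sy,.163-.215]),p+R.apply([sx/2,sy,.163-.17]),(255,255,0))
dr(p+R.apply([0,0,.163]),p+R.apply([0,0,-.05]),(0,0,255))
dr(np.array([.4173,-.0437,.016]),np.array([.5939,-.0088,.016]),(0,0,255))
cv2.imwrite('pics/ov8.png',np.hstack([I,raw]))
E
```

```text
[ 0.40759229 -0.0460654   0.25908301] [-1.79906067e+02 -4.40485880e-02  1.00953501e+02]
```

View pics/ov8.png

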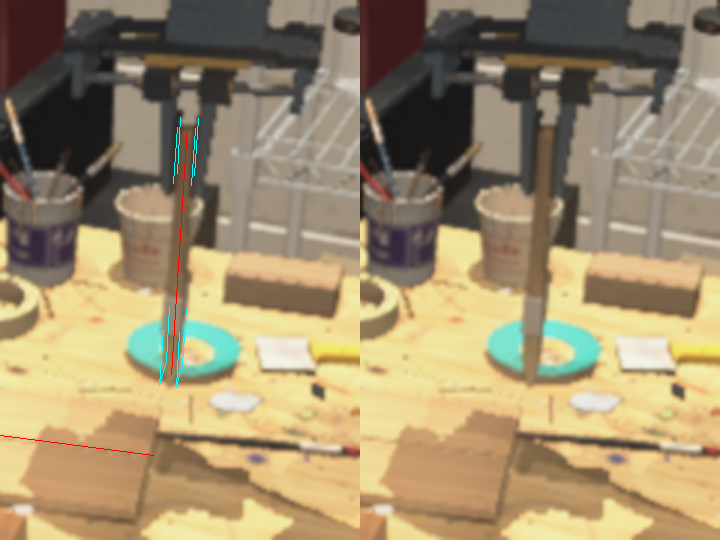

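```bash
python3 - <<'E'
from h import *
rel([.4174,-.0417,.186],Rtarget(11.2))
E
```

```text
shift [0.0024 0.0106 0.0731] turn [-0.09 -0.04 -0.25]
```

```bash
python3 -m handwheel '[[0.002,0.01,0.02,0,0,0,-1],[0.0025,0.0105,0.04,0,0,-0.2,-1],[0.0025,0.0105,0.06,0,0,-0.2,-1],[0.0025,0.0105,0.073,0,0,-0.2,-1],[0.0025,0.0105,0.073,0,0,-0.2,-1]]'; python3 -m handwheel '[[0,0,0,0,0,0,-1],[0,0,0,0,0,0,-1],[0,0,0,0,0,0,-1],[0,0,0,0,0,0,-1],[0,0,0,0,0,0,-1]]'; python3 - <<'E'
from h import *
rel([.4174,-.0417,.181],Rtarget(11.2));print(get_obs()['force'])
d=cam('top');crop(d,280,190,440,310,5,'pics/t9.png');e=cam('scene');crop(e,320,200,440,310,6,'pics/s9.png')
E
```

```text
time_s: 6.85
tool_pos: [0.4167, -0.0397, 0.1858]
ee_rot: [-3.139, -0.001, 1.769]
force: [-0.1, 0.1, -0.8]
width: 0.128
time_s: 7.35
tool_pos: [0.4174, -0.0406, 0.1872]
ee_rot: [3.141, 0.0, 1.768]
force: [1.8, -0.1, -1.6]
width: 0.129
shift [-0.001  -0.0003  0.0062] turn [0.03 0.01 0.1 ]
[ 1.82456713 -0.09636143 -1.57759822]
```

View pics/s9.png

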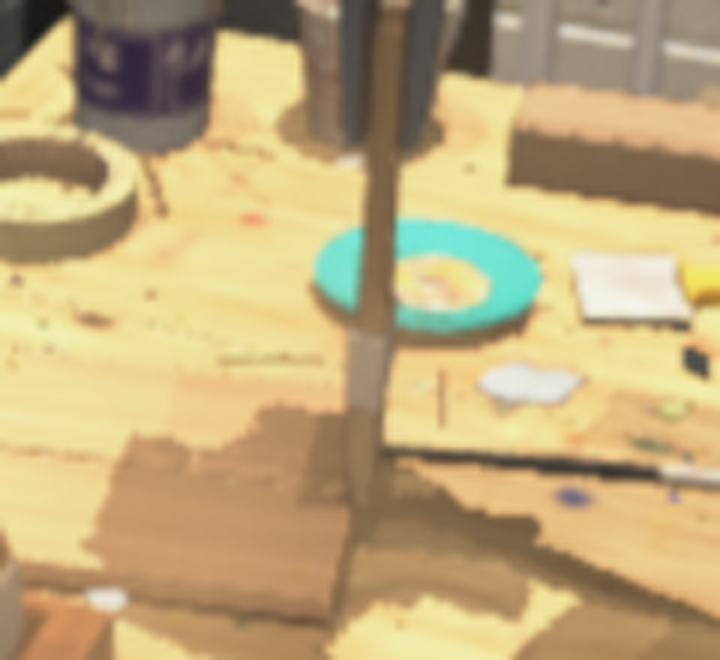

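The tip is just above the near end of the seam (about (362,500) in the crop). I'll ease it down while watching the force.

```bash
python3 -m handwheel '[[-0.001,0,0.002,0,0,0,-1],[-0.001,0,0.004,0,0,0,-1],[-0.001,0,0.004,0,0,0,-1],[-0.001,0,0.004,0,0,0,-1],[-0.001,0,0.004,0,0,0,-1]]'; python3 -m handwheel '[[0,0,0.0005,0,0,0,-1],[0,0,0.0005,0,0,0,-1],[0,0,0.0005,0,0,0,-1],[0,0,0.0005,0,0,0,-1],[0,0,0.0005,0,0,0,-1]]'; python3 - <<'E'
from h import *
A=[]
for i in range(4):
    e=cam('scene');o=get_obs();A.append(list(o['tool_pos'])+list(o['force']))
print(np.mean(A,0).round(4),np.std(A,0).round(4))
crop(e,350,240,410,310,8,'pics/s10.png')
E
```

```text
time_s: 7.95
tool_pos: [0.4175, -0.0416, 0.1829]
ee_rot: [-3.142, -0.0, 1.768]
force: [1.3, 0.4, -0.4]
width: 0.13
time_s: 8.45
tool_pos: [0.4175, -0.0416, 0.1824]
ee_rot: [3.142, 0.0, 1.768]
force: [0.7, 0.4, -0.9]
width: 0.13
[ 0.4175 -0.0416  0.1824  0.711   0.0994 -0.8982] [0.     0.     0.     0.3566 0.2192 0.1075]
```

View pics/s10.png

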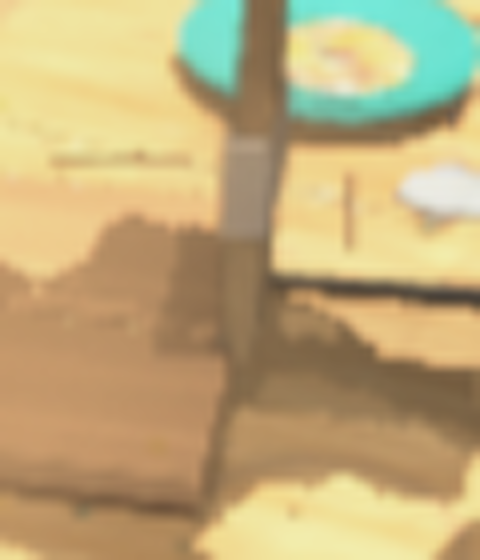

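```bash
python3 -m handwheel '[[0,0,0.0005,0,0,0,-1],[0,0,0.0005,0,0,0,-1],[0,0,0.0005,0,0,0,-1],[0,0,0.001,0,0,0,-1],[0,0,0.001,0,0,0,-1]]'; python3 -m handwheel '[[0,0,0.0005,0,0,0,-1],[0,0,0.0005,0,0,0,-1],[0,0,0.0005,0,0,0,-1],[0,0,0.0005,0,0,0,-1],[0,0,0.0005,0,0,0,-1]]'
```

```text
time_s: 9.15
tool_pos: [0.4175, -0.0416, 0.1814]
ee_rot: [-3.142, 0.0, 1.768]
force: [0.8, 1.2, -0.6]
width: 0.132
time_s: 9.65
tool_pos: [0.4175, -0.0416, 0.1809]
ee_rot: [3.142, 0.0, 1.768]
force: [0.2, -0.2, -0.5]
width: 0.131
```

```bash
python3 -m handwheel '[[0,0,0.0005,0,0,0,-1],[0,0,0.0005,0,0,0,-1],[0,0,0.0005,0,0,0,-1],[0,0,0.0005,0,0,0,-1],[0,0,0.0005,0,0,0,-1]]'; python3 - <<'E'
from h import *
A=[]
for i in range(3):
    e=cam('scene');o=get_obs();A.append(list(o['force'])+list(o['moment']))
print(np.mean(A,0).round(3))
E
python3 -m handwheel '[[0,0,0.0005,0,0,0,-1],[0,0,0.0005,0,0,0,-1],[0,0,0.0005,0,0,0,-1],[0,0,0.0005,0,0,0,-1],[0,0,0.0005,0,0,0,-1]]'; python3 - <<'E'
from h import *
A=[]
for i in range(3):
    e=cam('scene');o=get_obs();A.append(list(o['force'])+list(o['moment']))
print(np.mean(A,0).round(3))
E
```

```text
time_s: 10.15
tool_pos: [0.4175, -0.0416, 0.1804]
ee_rot: [3.142, 0.0, 1.768]
force: [-0.8, 0.2, -0.2]
width: 0.129
[ 0.354 -0.138 -1.004 -0.079  0.045  0.01 ]
time_s: 10.8
tool_pos: [0.4175, -0.0416, 0.1799]
ee_rot: [3.142, 0.0, 1.768]
force: [-0.1, -0.2, -1.3]
width: 0.129
[ 0.289  0.311 -0.938 -0.06   0.042 -0.016]
```

No contact felt yet, so I'll check whether the tip really is over the wood.

```bash
python3 - <<'E'
from h import *
e=cam('scene');p,R=pose();print(p)
x0,y0,x1,y1=335,245,415,315;s=9
I=cv2.resize(e['color'][y0:y1,x0:x1,::-1],None,fx=s,fy=s,interpolation=cv2.INTER_CUBIC);raw=I.copy()
def dr(a,b,c):
    uv=(proj(e,[a,b])-[x0,y0]+.5)*s;cv2.line(I,tuple(uv[0].astype(int)),tuple(uv[1].astype(int)),c,1)
for sx in(-.02,.02):
  for sy in(-.0065,.0065):
    dr(p+R.apply([sx-.0015,sy,.164]),p+R.apply([sx-.0015,sy,.144]),(255,255,0))
    dr(p+R.apply([sx-.0015,sy,.164]),p+R.apply([-sx-.0015,sy,.164]),(255,255,0))
  dr(p+R.apply([sx-.0015,-.0065,.164]),p+R.apply([sx-.0015,.0065,.164]),(255,255,0))
a=np.radians(11.2);ux=np.array([np.cos(a),np.sin(a),0]);uy=np.array([-np.sin(a),np.cos(a),0]);c=np.array([.506,-.0257,.016])
cs=[c+ux*i*.09+uy*j*.08 for i,j in((-1,-1),(-1,1),(1,1),(1,-1))]
for i in range(4):dr(cs[i],cs[(i+1)%4],(0,0,255))
dr(cs[1],cs[1]-[0,0,.016],(0,0,255));dr(c-.09*ux,c+.09*ux,(0,0,255))
cv2.imwrite('pics/ov11.png',I);cv2.imwrite('pics/raw11.png',raw)
E
```

```text
[ 0.41752649 -0.0415952   0.17992089]
```

View pics/ov11.png

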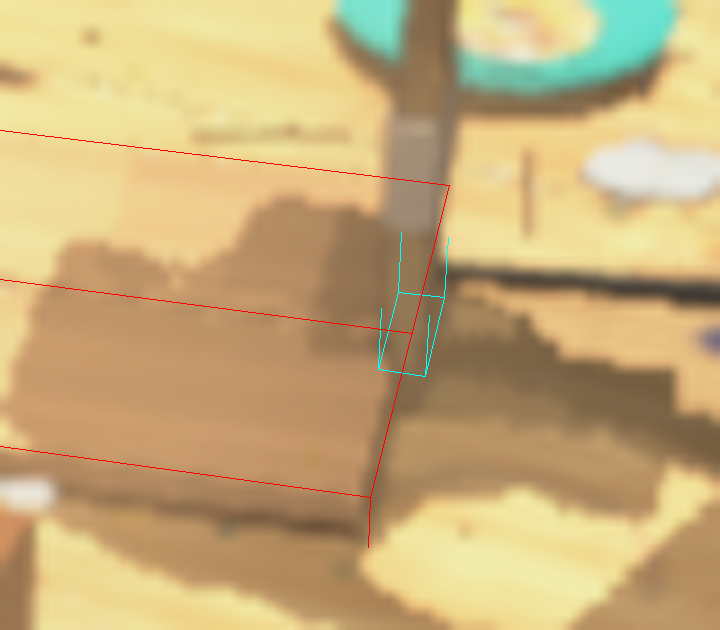

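View pics/raw11.png

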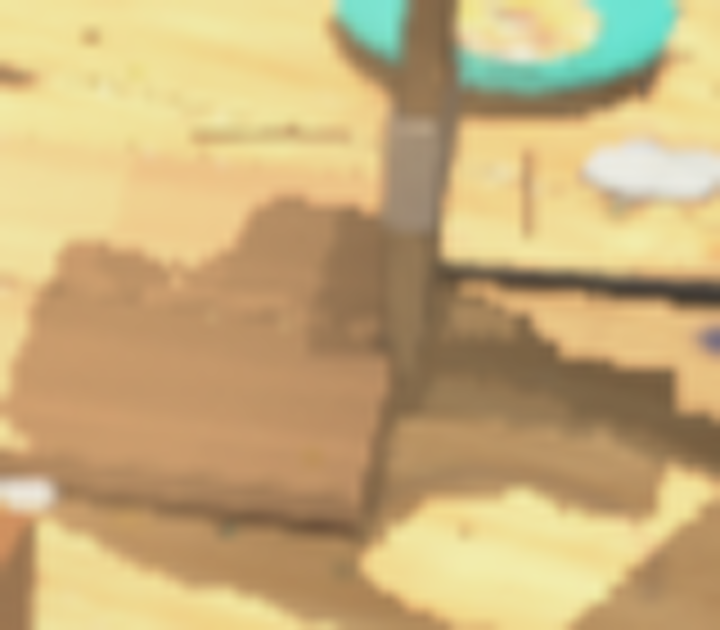

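The panel overlay agrees with the picture, but the tip looks as if it may be just off the near edge. I'll raise it, go 12 mm inward and feel for the wood there.

```bash
python3 -m handwheel '[[0,0,-0.01,0,0,0,-1],[0,0,-0.015,0,0,0,-1],[0,0.006,-0.015,0,0,0,-1],[0,0.012,-0.015,0,0,0,-1],[0,0.012,-0.015,0,0,0,-1]]'; python3 - <<'E'
from h import *
e=cam('scene');p,R=pose();print(p)
x0,y0,x1,y1=340,150,430,300;s=4
I=cv2.resize(e['color'][y0:y1,x0:x1,::-1],None,fx=s,fy=s,interpolation=cv2.INTER_CUBIC);raw=I.copy()
def dr(a,b,c):
    uv=(proj(e,[a,b])-[x0,y0]+.5)*s;cv2.line(I,tuple(uv[0].astype(int)),tuple(uv[1].astype(int)),c,1)
for sx in(-.02,.02):
  for sy in(-.0065,.0065):
    dr(p+R.apply([sx-.0015,sy,.164]),p+R.apply([sx-.0015,sy,.144]),(255,255,0))
    dr(p+R.apply([sx-.0015,sy,.164]),p+R.apply([-sx-.0015,sy,.164]),(255,255,0))
a=np.radians(11.2);ux=np.array([np.cos(a),np.sin(a),0]);uy=np.array([-np.sin(a),np.cos(a),0]);c=np.array([.506,-.0257,.016])
cs=[c+ux*i*.09+uy*j*.08 for i,j in((-1,-1),(-1,1),(1,1),(1,-1))]
for i in range(4):dr(cs[i],cs[(i+1)%4],(0,0,255))
dr(c-.09*ux,c+.09*ux,(0,0,255))
cv2.imwrite('pics/ov12.png',np.hstack([I,raw]))
E
```

```text
time_s: 11.5
tool_pos: [0.4303, -0.0391, 0.1949]
ee_rot: [3.141, 0.0, 1.768]
force: [0.4, 0.9, -1.4]
width: 0.129
[ 0.42970403 -0.0391229   0.19475195]
```

View pics/ov12.png

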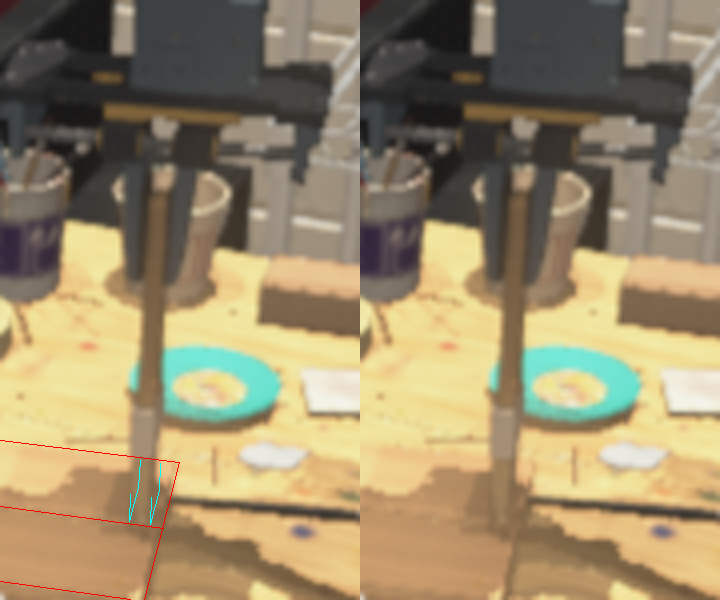

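```bash
python3 -m handwheel '[[0,0,0.003,0,0,0,-1],[0,0,0.006,0,0,0,-1],[0,0,0.008,0,0,0,-1],[0,0,0.009,0,0,0,-1],[0,0,0.009,0,0,0,-1]]'; python3 -m handwheel '[[0,0,0.001,0,0,0,-1],[0,0,0.001,0,0,0,-1],[0,0,0.002,0,0,0,-1],[0,0,0.002,0,0,0,-1],[0,0,0.002,0,0,0,-1]]'
```

```text
time_s: 12.05
tool_pos: [0.4291, -0.0392, 0.1857]
ee_rot: [-3.141, -0.0, 1.768]
force: [-0.3, -0.5, -0.1]
width: 0.131
time_s: 12.55
tool_pos: [0.4292, -0.0392, 0.1839]
ee_rot: [-3.142, -0.0, 1.768]
force: [0.3, -0.0, -0.5]
width: 0.132
```

```bash
python3 -m handwheel '[[0,0,0.001,0,0,0,-1],[0,0,0.001,0,0,0,-1],[0,0,0.001,0,0,0,-1],[0,0,0.001,0,0,0,-1],[0,0,0.001,0,0,0,-1]]'; python3 -m handwheel '[[0,0,0.001,0,0,0,-1],[0,0,0.001,0,0,0,-1],[0,0,0.001,0,0,0,-1],[0,0,0.001,0,0,0,-1],[0,0,0.001,0,0,0,-1]]'
```

```text
time_s: 13.05
tool_pos: [0.4293, -0.0392, 0.1829]
ee_rot: [3.142, 0.0, 1.768]
force: [0.5, 0.3, -1.6]
width: 0.131
time_s: 13.55
tool_pos: [0.4293, -0.0392, 0.1819]
ee_rot: [-3.142, 0.0, 1.768]
force: [0.1, -0.1, 0.1]
width: 0.129
```

```bash
python3 -m handwheel '[[0,0,0.001,0,0,0,-1],[0,0,0.001,0,0,0,-1],[0,0,0.001,0,0,0,-1],[0,0,0.001,0,0,0,-1],[0,0,0.001,0,0,0,-1]]'; python3 - <<'E'
from h import *
A=[]
for i in range(3):
    e=cam('scene');o=get_obs();A.append(list(o['force'])+list(o['moment']))
print(np.mean(A,0).round(3))
crop(e,340,230,430,310,8,'pics/s13.png')
E
```

```text
time_s: 14.05
tool_pos: [0.4293, -0.0392, 0.1809]
ee_rot: [3.142, 0.0, 1.768]
force: [0.5, -0.3, 0.2]
width: 0.129
[ 0.473 -0.539 -0.141 -0.105 -0.062  0.003]
```

View pics/s13.png

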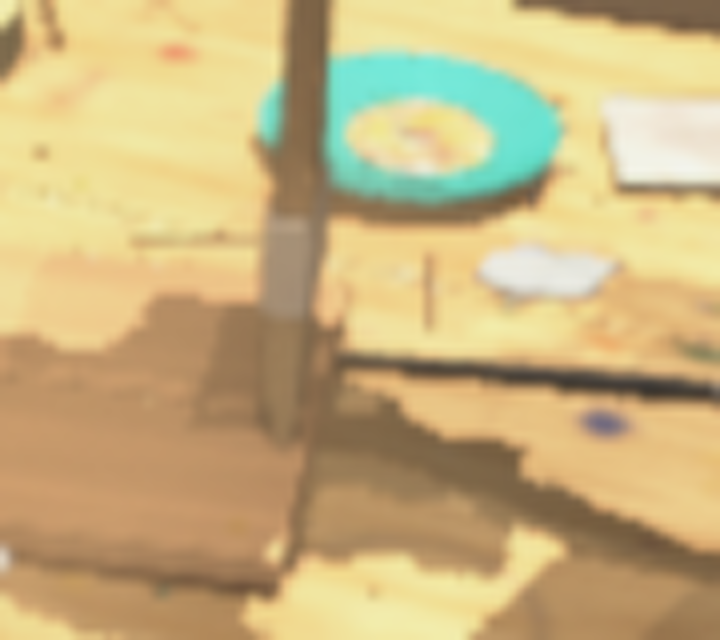

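```bash
python3 -m handwheel '[[0,0,0.0005,0,0,0,-1],[0,0,0.0005,0,0,0,-1],[0,0,0.0005,0,0,0,-1],[0,0,0.0005,0,0,0,-1],[0,0,0.0005,0,0,0,-1]]'; python3 - <<'E'
from h import *
A=[]
for i in range(3):
    e=cam('scene');o=get_obs();A.append(list(o['force'])+list(o['moment']))
print(np.mean(A,0).round(3))
E
```

```text
time_s: 14.7
tool_pos: [0.4294, -0.0393, 0.1808]
ee_rot: [3.141, 0.0, 1.768]
force: [-0.8, 0.6, 9.4]
width: 0.13
[-1.928  0.32  10.217 -0.017  0.633 -0.019]
```

Contact found at TCP z = 0.1809, and the tip is about 8 mm in from the near end. I'll lift, go back to the near end, and set it about 0.2 mm above contact for the stroke.

```bash
python3 -m handwheel '[[0,0,-0.003,0,0,0,-1],[0,-0.003,-0.005,0,0,0,-1],[0,-0.006,-0.005,0,0,0,-1],[0,-0.008,-0.004,0,0,0,-1],[0,-0.008,-0.003,0,0,0,-1]]'; python3 -m handwheel '[[0,0,0.001,0,0,0,-1],[0,0,0.0018,0,0,0,-1],[0,0,0.0023,0,0,0,-1],[0,0,0.0023,0,0,0,-1],[0,0,0.0023,0,0,0,-1]]';  python3 - <<'E'
from h import *
e=cam('scene');crop(e,340,230,430,310,8,'pics/s14.png');print(get_obs()['tool_pos'],get_obs()['force'])
E
```

```text
time_s: 15.35
tool_pos: [0.421, -0.0408, 0.1833]
ee_rot: [-3.141, -0.0, 1.768]
force: [0.8, -0.4, -0.8]
width: 0.133
time_s: 15.85
tool_pos: [0.4215, -0.0408, 0.1811]
ee_rot: [-3.142, -0.0, 1.768]
force: [-1.5, 0.2, -1.0]
width: 0.126
[ 0.42145889 -0.04077658  0.18112417] [ 0.25889114  0.16659647 -0.90274115]
```

View pics/s14.png

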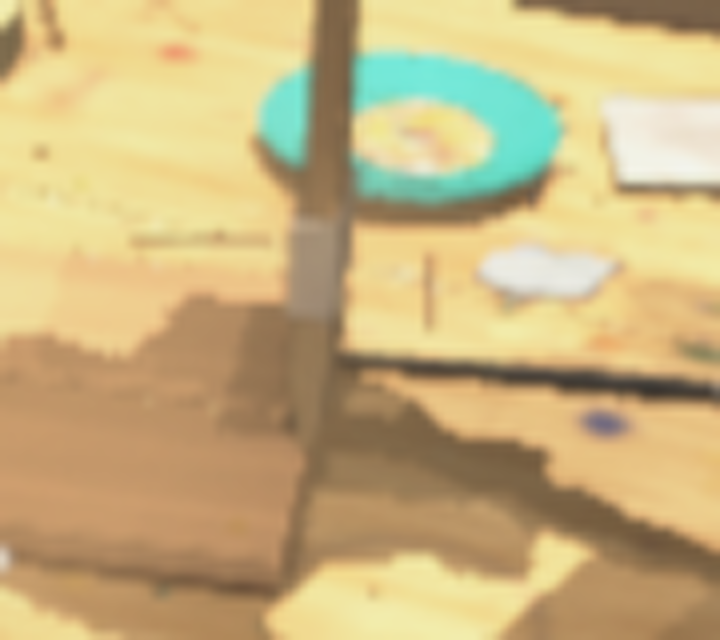

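The tip is at the near edge of the seam and skimming. Starting the stroke at 5 mm per row.

```bash
python3 -m handwheel '[[0,0.005,0,0,0,0,-1],[0,0.01,0,0,0,0,-1],[0,0.015,0,0,0,0,-1],[0,0.02,0,0,0,0,-1],[0,0.025,0,0,0,0,-1]]'
```

```text
time_s: 16.4
tool_pos: [0.4465, -0.0358, 0.1811]
ee_rot: [3.142, 0.0, 1.768]
force: [-0.2, 0.5, 0.3]
width: 0.132
```

```bash
python3 -m handwheel '[[0,0.005,0,0,0,0,-1],[0,0.01,0,0,0,0,-1],[0,0.015,0,0,0,0,-1],[0,0.02,0,0,0,0,-1],[0,0.025,0,0,0,0,-1]]'; python3 - <<'E'
from h import *
e=cam('scene');crop(e,300,200,420,310,6,'pics/s15.png')
A=[get_obs()];e=cam('scene');A.append(get_obs())
for o in A:print(np.round(o['tool_pos'],4),np.round(o['force'],2))
E
```

```text
time_s: 16.9
tool_pos: [0.4709, -0.0309, 0.1811]
ee_rot: [-3.142, -0.0, 1.768]
force: [-0.5, -0.5, -0.2]
width: 0.131
[ 0.4716 -0.0309  0.1812] [ 0.94 -0.95  0.92]
[ 0.4712 -0.0309  0.1811] [-0.02 -0.53 -1.58]
```

View pics/s15.png

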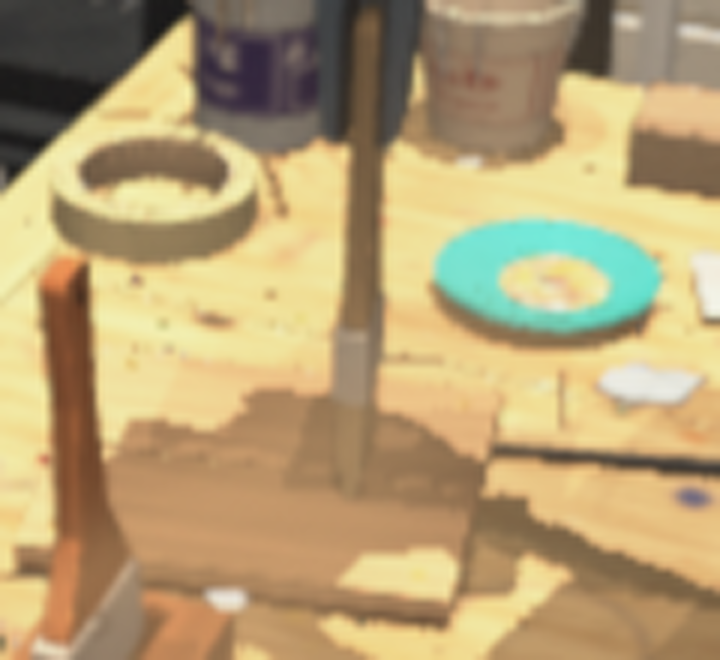

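The tip is skimming the seam at about (352,490) in the crop with no contact load. Continuing.

```bash
python3 -m handwheel '[[0,0.005,0,0,0,0,-1],[0,0.01,0,0,0,0,-1],[0,0.015,0,0,0,0,-1],[0,0.02,0,0,0,0,-1],[0,0.025,0,0,0,0,-1]]'; python3 -m handwheel '[[0,0.005,0,0,0,0,-1],[0,0.01,0,0,0,0,-1],[0,0.015,0,0,0,0,-1],[0,0.02,0,0,0,0,-1],[0,0.025,0,0,0,0,-1]]'; python3 -m handwheel '[[0,0.005,0,0,0,0,-1],[0,0.01,0,0,0,0,-1],[0,0.015,0,0,0,0,-1],[0,0.02,0,0,0,0,-1],[0,0.025,0,0,0,0,-1]]'
```

```text
time_s: 17.5
tool_pos: [0.4954, -0.026, 0.1811]
ee_rot: [3.142, 0.0, 1.768]
force: [0.6, -0.1, -0.6]
width: 0.133
time_s: 18.0
tool_pos: [0.5199, -0.0211, 0.1811]
ee_rot: [-3.142, -0.0, 1.768]
force: [1.0, 0.4, -1.0]
width: 0.126
time_s: 18.5
tool_pos: [0.5444, -0.0162, 0.1811]
ee_rot: [-3.142, 0.0, 1.768]
force: [0.4, 0.3, -0.4]
width: 0.129
```

```bash
python3 -m handwheel '[[0,0.005,0,0,0,0,-1],[0,0.01,0,0,0,0,-1],[0,0.015,0,0,0,0,-1],[0,0.02,0,0,0,0,-1],[0,0.025,0,0,0,0,-1]]'; python3 - <<'E'
from h import *
e=cam('scene');crop(e,250,190,400,310,5,'pics/s16.png');d=cam('top');crop(d,280,180,440,300,5,'pics/t16.png')
o=get_obs();print(np.round(o['tool_pos'],4),np.round(o['force'],2))
E
```

```text
time_s: 19.0
tool_pos: [0.5689, -0.0113, 0.1811]
ee_rot: [3.142, 0.0, 1.768]
force: [0.4, -0.4, -0.9]
width: 0.13
[ 0.5692 -0.0113  0.1811] [-0.28 -0.14 -1.86]
```

View pics/s16.png

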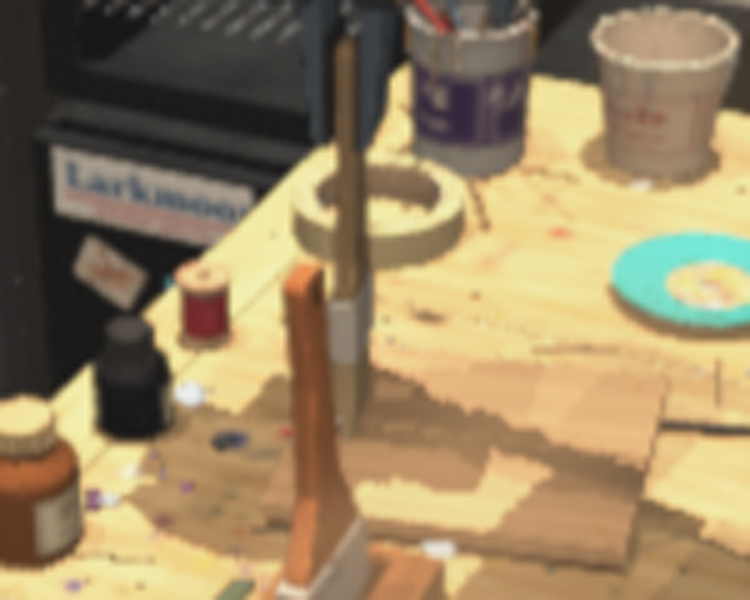

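View pics/t16.png

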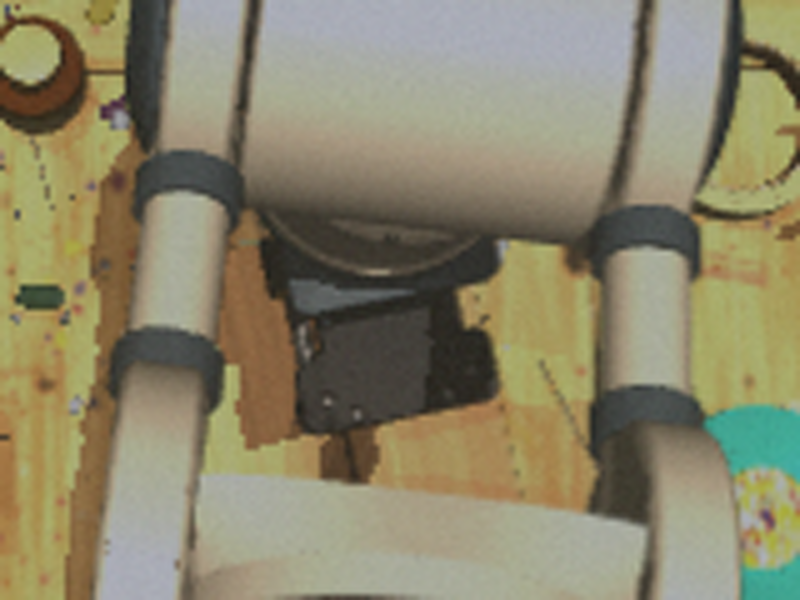

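```bash
python3 -m handwheel '[[0,0.005,0,0,0,0,-1],[0,0.01,0,0,0,0,-1],[0,0.015,0,0,0,0,-1],[0,0.02,0,0,0,0,-1],[0,0.025,0,0,0,0,-1]]'; python3 -m handwheel '[[0,0.005,0,0,0,0,-1],[0,0.007,0,0,0,0,-1],[0,0.007,0,0,0,0,-1],[0,0.007,0,0,0,0,-1],[0,0.007,0,0,0,0,-1]]'; python3 - <<'E'
from h import *
e=cam('scene');crop(e,250,190,400,310,5,'pics/s17.png')
o=get_obs();print(np.round(o['tool_pos'],4),np.round(o['force'],2))
E
```

```text
time_s: 19.6
tool_pos: [0.5935, -0.0064, 0.1811]
ee_rot: [3.142, -0.0, 1.768]
force: [0.6, 0.1, -0.7]
width: 0.126
time_s: 20.1
tool_pos: [0.5997, -0.0051, 0.1811]
ee_rot: [-3.141, -0.0, 1.768]
force: [1.0, 0.1, -1.2]
width: 0.131
[ 0.5997 -0.0051  0.1812] [ 0.84  0.29 -0.51]
```

View pics/s17.png

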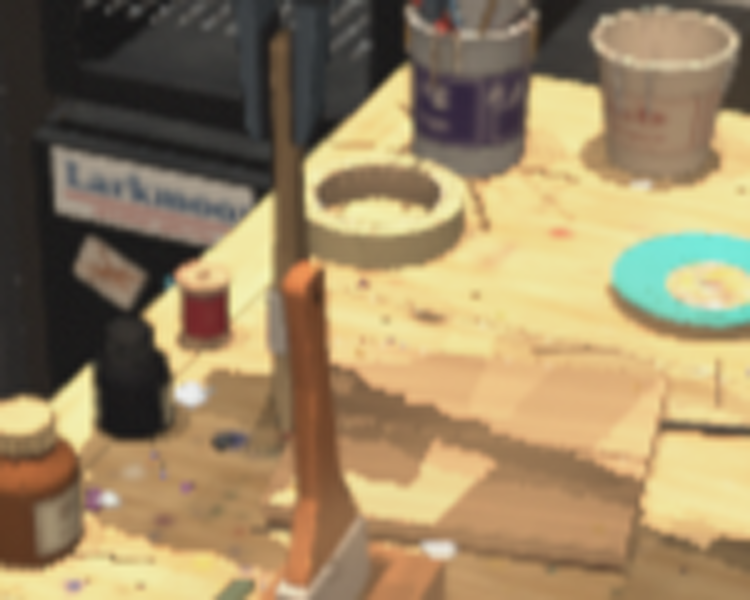

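The tip has reached the far end of the seam at about (275,450) in the crop, after a light stroke along the whole length. Now I'll raise it and plan the leaning hold.

```bash
cat >> h.py <<'E'
ph=np.arctan2(-.2391,.4526);k=2**-.5
ur=np.array([np.cos(ph),np.sin(ph),0]);uz=np.array([0,0,1.])
def lean(sgn=-1):
    z=(sgn*ur-uz)*k;y=(ur+sgn*uz)*k
    return Rn.from_matrix(np.c_[np.cross(y,z),y,z])
def tgt(tipz=.16,off=(-.0015,-.004,.164)):
    R=lean();return np.array([.4526,-.2391,tipz])-R.apply(off),R
E
python3 -m handwheel '[[0,0,-0.03,0,0,0,-1],[0,0,-0.06,0,0,0,-1],[0,0,-0.09,0,0,0,-1],[0,0,-0.12,0,0,0,-1],[0,0,-0.14,0,0,0,-1]]'; python3 - <<'E'
from h import *
p,R=tgt();print(p,R.as_matrix().round(2));rel(p,R);print(np.round(get_obs()['joints'],3))
E
```

```text
time_s: 20.65
tool_pos: [0.6001, -0.0051, 0.3235]
ee_rot: [3.14, 0.001, 1.768]
force: [0.4, -1.1, -0.6]
width: 0.133
[ 0.55833838 -0.29326313  0.27313708] [[ 0.47  0.63 -0.63]
 [ 0.88 -0.33  0.33]
 [-0.   -0.71 -0.71]]
shift [-0.2743 -0.0976  0.0503] turn [43.33 15.36 37.1 ]
[-0.108  0.374  1.244 -0.     1.521 -0.305]
```

```bash
python3 -m handwheel '[[-0.027,-0.01,0,4,1.5,3.7,-1],[-0.055,-0.02,0,8.5,3,7.4,-1],[-0.082,-0.03,0,13,4.5,11,-1],[-0.11,-0.04,0,17,6,14.8,-1],[-0.137,-0.05,0,21.5,7.7,18.5,-1]]'; python3 - <<'E'
from h import *
p,R=tgt();rel(p,R);print(np.round(get_obs()['joints'],3))
E
```

```text
time_s: 21.15
tool_pos: [0.5775, -0.1503, 0.3216]
ee_rot: [-2.748, -0.069, 1.425]
force: [0.4, -0.5, -0.9]
width: 0.131
shift [-0.1472  0.0164  0.0347] turn [21.56  7.59 18.47]
[-0.347  0.609  0.914 -0.015  2.017 -0.218]
```

```bash
python3 -m handwheel '[[-0.03,0.003,0.005,4.3,1.5,3.7,-1],[-0.06,0.006,0.01,8.6,3,7.4,-1],[-0.09,0.01,0.02,13,4.5,11,-1],[-0.12,0.013,0.028,17.3,6,14.8,-1],[-0.147,0.0165,0.035,21.5,7.6,18.5,-1]]'; python3 -m handwheel '[[0,0,0,0,0,0,-1],[0,0,0,0,0,0,-1],[0,0,0,0,0,0,-1],[0,0,0,0,0,0,-1],[0,0,0,0,0,0,-1]]'; python3 - <<'E'
from h import *
p,R=tgt();rel(p,R);print(np.round(get_obs()['joints'],3))
for n in('top','scene'):
    d=cam(n);p,R=pose()
    off=[(-.0015,-.004,.164)]
    print(n,proj(d,p+R.apply(off)),proj(d,[[.4526,-.2391,.012]]))
    crop(d,0,0,640,480,1,f'pics/{n}18.png')
    if n=='scene':crop(d,340,150,480,270,5,'pics/s18.png')
    else:crop(d,370,200,510,320,5,'pics/t18.png')
E
```

```text
time_s: 21.65
tool_pos: [0.5587, -0.2932, 0.2718]
ee_rot: [-2.356, 0.0, 1.084]
force: [0.3, -0.8, -0.7]
width: 0.13
time_s: 22.15
tool_pos: [0.5593, -0.2912, 0.2737]
ee_rot: [-2.362, -0.001, 1.088]
force: [0.5, -0.2, -0.6]
width: 0.131
shift [-0.0023  0.0004  0.0003] turn [0.31 0.1  0.17]
[-0.549  0.943  0.537 -0.071  2.439 -0.102]
top [[448.77719705 279.02937565]] [[431.63821631 281.59377794]]
scene [[394.09797484 197.25282871]] [[391.16503169 244.84571342]]
```

View pics/scene18.png

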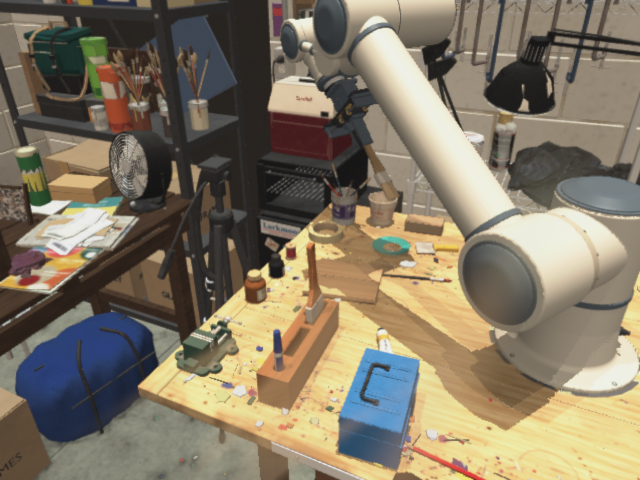

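View pics/s18.png

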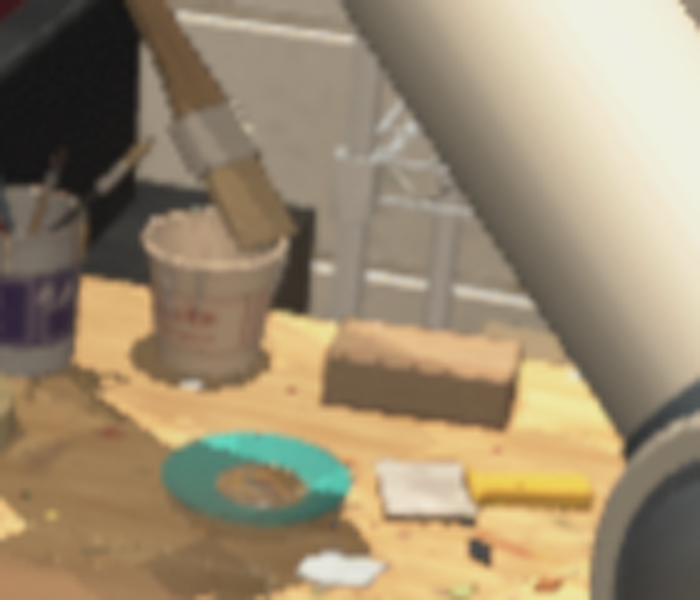

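View pics/t18.png

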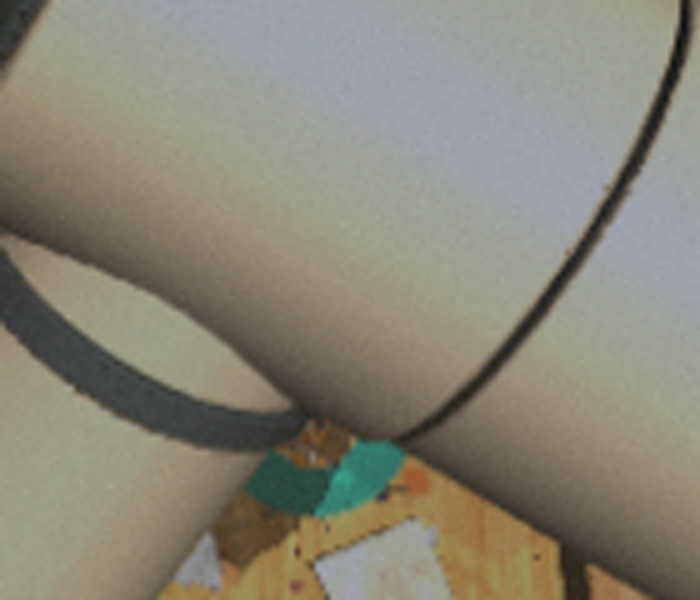

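The tip is at (393.6,197.6) in the scene image against a predicted (394.1,197.3), and the dish is undisturbed. One small trim, then I'll let it settle and check.

```bash
python3 -m handwheel '[[-0.001,0,0,0.3,0,0.2,-1],[-0.002,0,0,0.3,0,0.2,-1],[-0.002,0,0,0.3,0,0.2,-1],[-0.002,0,0,0.3,0,0.2,-1],[-0.002,0,0,0.3,0,0.2,-1]]'; python3 -m handwheel '[[0,0,0,0,0,0,-1],[0,0,0,0,0,0,-1],[0,0,0,0,0,0,-1],[0,0,0,0,0,0,-1],[0,0,0,0,0,0,-1]]'; python3 - <<'E'
from h import *
p,R=tgt();rel(p,R);o=get_obs();print(np.abs(o['qvel']).max(),o['width'])
e=cam('scene');p,R=pose();t=p+R.apply((-.0015,-.004,.164));print('tip',t,proj(e,t),'lean',np.degrees(np.arccos(-R.apply([0,0,1])[2])))
crop(e,220,150,480,310,3,'pics/s19.png')
E
```

```text
time_s: 22.75
tool_pos: [0.5581, -0.2938, 0.2723]
ee_rot: [-2.354, 0.002, 1.084]
force: [0.1, 0.3, -0.7]
width: 0.13
time_s: 23.25
tool_pos: [0.5581, -0.2938, 0.2724]
ee_rot: [-2.354, 0.002, 1.084]
force: [-0.1, -0.5, -0.4]
width: 0.131
shift [ 0.0006 -0.0006 -0.0005] turn [-0.12  0.05 -0.09]
0.0019543530693406884 0.1309699061767787
tip [ 0.45210037 -0.23963384  0.15948449] [[394.91691343 197.09999524]] lean 45.11470656820053
```

View pics/s19.png

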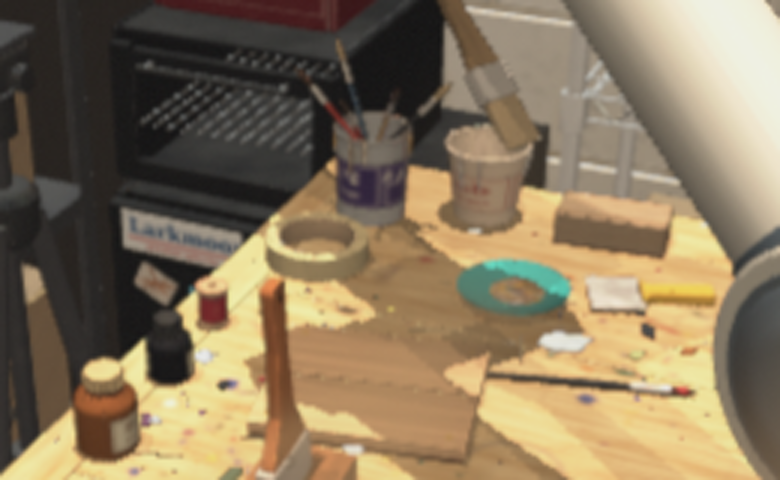

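The brush is held still and leaning 45° over the dish, with its tip at about (523,143) in the crop. The other things in view are where they were.

```bash
python3 -c "
from bench import *
print(finish_job())"
```

```text
the job is handed in; nothing more can be done
None
```

I drew the narrow brush from the block, ran it upright along the whole seam from near end to far end, and handed the job in holding it at 45° over the dish. It took about 23 s of the 51 s allowed.

- **Stroke:** it ran at about 5 cm/s with the bristle end roughly 0.2 mm above the height where I had felt contact, so it skimmed rather than pressed. There was a 0.05–0.1 s pause at two camera checks. Force stayed at noise level, about 1–2 N. I had no top view of the seam under the tip because the arm hid it. The sideways alignment rests on the seam I measured at the start and the scene camera.
- **First touch-down:** it missed the wood because the tip was just off the near edge. I found the height about 8 mm further in, with one brief press of about 10 N, then went back to the near end and started the stroke there.
- **Final hold:** the lean by the arm's pose is 45.1°. The computed bristle end is within 1 mm of the measured dish centre and 16 cm above the table. Just before the last 2 mm trim, the tip in the scene image matched that estimate to under 1 pixel. The brush sits roughly 1° off in the grip (a 3–4 mm tip offset), which I allowed for in the tip position but not in the lean.
- **Other things:** those in the last scene view (broad brush, dish, bottle, jar) looked undisturbed. The marker was outside that crop but stood in its hole in the full picture taken just before the trim.

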